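# Fit a keyed drive shaft into the polisher's pulley hub

## Task

Blow out the bore of the polisher's pulley first: squeeze the trigger of the fixed air gun fully against its grip and let it spring back. Then take the keyed shaft out of its storage block, push it upright into the pulley hub, turning it until its key slips into the keyway, and keep pushing against the spring in the bore until the shaft's collar sits on the hub face. Finish while still gripping the shaft and holding it pressed home (let go, it rises again), and leave the lens case and the gauge block where they are.

Things in the scene. Friction and masses are not known exactly. Their poses are not given: they have to be found in the camera images.
- pulley: aluminium belt pulley, upright hub, fixed on a 110 x 110 x 10 mm steel plate. Origin under the plate, on the bore axis; z up; keyway on the -x side. Flange 84 mm across, top at z = 38 mm; hub 44 mm across, flat top face at z = 60 mm. Bore 22.5 mm across; keyway 9.5 mm wide, floor 15.5 mm from the axis, open at the top, full depth; mouth has no effective chamfer
- hub_mouth (a point): centre of the hub's top face, 60 mm above the pulley's origin; axes as the pulley's
- spring_seat (a joint): travel (m) of the sprung seat in the bore, a disc 18 mm across: 0 = up, its top 24 mm above the pulley's origin; the shaft's foot pushes it down, 0.009 when the shaft is home. It takes about 6 N to start and 10.5 N at home
- air_gun: blow gun bolted upright to the bench beside the pulley: 90 x 60 mm foot, aluminium valve body, black grip pointing up (26 x 26 mm, z = 41 to 125 mm; brass plug on top to 132 mm). Origin under the foot; z up; -x is the trigger and nozzle side, towards the pulley. Grip's rear face at x = +17 mm, front face at -9 mm. The thin nozzle ends at x = -81 mm, below z = 56 mm
- squeeze_point (a point): fixed point of the air gun at x = -1, y = 0, z = 98 mm of its frame: midway between the grip's rear face and the trigger's outer face when fully squeezed (about 37 mm then; about 51 mm at rest). Axes as the air gun's: squeeze along x
- trigger (a joint): hinge angle of the steel trigger lever (18 mm wide) on the front of the air gun's grip, hinged at its lower end (47 mm above the bench), free end at z = 112 mm. 0 = released, 0.28 = fully squeezed; a spring returns it; about 8 N at the height of the squeeze point squeezes it fully
- shaft: loose steel shaft, 0.18 kg, 95 mm long, upright in the storage block. Origin: centre of its foot; z up. z 0-45 mm: round 20 mm journal, tapered to 15 mm over the lowest 6 mm; key 6 mm wide on its -x side, 13.5 mm out from the axis, z 14-40 mm; collar 34 mm across, z 45-51; square head 22 x 22 mm (sides along x, y), z 51-95, to grip by. Home: origin 15 mm above the pulley's origin
- shaft_head (a point): point on the shaft's axis 78 mm above its foot, in the square head; axes as the shaft's. Above the hub's top face it is 64 mm with the key resting on that face, 42 mm when the shaft stands unpushed on the sprung seat, 33 mm when home (collar on the face)
- shaft_block: grey storage block 66 x 66 x 34 mm, fixed; origin under its centre. The shaft stands in its 31 mm hole, 26 mm deep (floor 8 mm above the bench)
- lens_case: bystander: cream pot with a black cap, 39 mm across, 60 mm high, loose; leave it
- gauge_block: bystander: grey block 60 x 34 x 24 mm, loose; leave it
Mind the look-alikes: they are no part of the job. Of the things like the shaft, leave any that is blue; of the rest the smaller one is meant.

How it is judged:
On the way, in this order (a step that is already met when the one before it is completed fails the run):
1. the air gun's trigger is fully squeezed (value of joint trigger above 0.22 rad), for 0.1 s.
2. the trigger is let go and has sprung back (value of joint trigger below 0.04 rad), for 0.1 s.
3. the shaft stands in the hub with its key in the keyway (z of shaft in the frame of pulley below 0.038 m and horizontal distance between shaft and pulley below 0.004 m), for 0.1 s.
At the end, for the whole second after the job is handed in: The shaft is home in the hub with its collar within 2.5 mm of the hub face, upright within 4 degrees and within 3 mm of the bore axis, at rest, the fingers still holding it (more than 2 N) against the spring; the trigger is released (z of shaft in the frame of pulley below 0.0175 m and horizontal distance between shaft and pulley below 0.003 m and angle between the z axis of shaft and the z axis of pulley, either way round below 0.07 rad and contact force between the fingers and shaft above 2 N and linear speed of shaft below 0.02 m/s and value of joint trigger below 0.04 rad); the arm keeps its last pose, push and grip.
It fails at once if the lens case is moved more than 30 mm (distance of lens_case from where it was at the start of the episode above 0.03 m).
It fails at once if the gauge block is moved more than 30 mm (distance of gauge_block from where it was at the start of the episode above 0.03 m).
It also fails if it takes over 67 s, if anything falls off the work surface, if the arm or the gripper's body presses on something with over 40 N, if the wrist force passes 120 N, or if a joint passes its speed limit or range.

## Robot

A 6-joint arm with a two-finger parallel gripper is mounted at the origin on a cart in front of the work surface, level with it; the furniture and walls round the work are solid. World frame = base frame: x ahead of the robot, y to its left, z up, the work surface at z = 0. Lengths are in m, angles in rad, forces in N, time in s.
With the tool pointing down it reaches from about 0.275 to 0.725 m from the base axis. Payload 5.6 kg.
Tool frame: the origin (TCP) lies at the very end of the fingers, on their centre line; the grasp point (between the pads) lies 19 mm behind it; z points along the fingers, y is the line along which they close (so a half turn about z gives the same grasp; the last joint's range is limited). The gripper opens to 85 mm and grips with 20 to 120 N. Pads are 22 mm wide; open, the fingers measure 114 mm over their backs; the gripper's body (76 mm by 85 mm) begins 54 mm behind the grasp point. The pads swing forward as they close: fully open they stand 13 mm farther back than shut.
Start: joints at [-1.032, 0.255, 0.108, 0, -1.424, -0.285], TCP at [0.138, -0.532, 0.231] pointing down, gripper open.
Joint ranges: [-2.95, 2.95], [-1.21, 1.97], [-1.09, 1.5], [-2.87, 1.71], [-2.94, -0.07], [-3.05, 3.05]. Speed limits (rad/s): [2.57, 2.57, 3.14, 3.14, 3.14, 3.14].

## Interface

Orientations are given as a unit quaternion [w, x, y, z].
In Python, from cell import arm gives the robot as it stands.
- The arm moves only by the tool jog_arm, called after "Call:" as name(argument=value, ...), one argument or row to a line, values as JSON. Schema: {"type":"object","properties":{"segments":{"type":"array","items":{"type":"number"},"minItems":7,"maxItems":84},"grip_force":{"type":"number"},"only":{"type":"string"},"quiet":{"type":"boolean"},"lines":{"type":"string"}},"required":["segments"],"additionalProperties":false}. segments is one flat list of numbers that holds 1 to 12 rows one after another, with no inner brackets; each row has 7 numbers: dx, dy, dz in m, then a rotation vector rx, ry, rz in rad, then the finger opening in m; each row shifts and turns the commanded pose from where the row before left it, along the tool's axes as they then stand; what a row does not reach is not made up. A row lasts 1/10 s, in which the tool goes at most 0.05 m and 0.15 rad, less where a joint would pass 70% of its speed; a pose out of reach is approached as far as the arm can. The fingers move at their own pace and stop on an object; grip_force is the grip in N (left out, the last holds). Time passes only in rows, so rows that do not move let the fingers close. The tool returns the time, the measured TCP pose, the force, the opening and the grip force at its end. only (a regular expression) keeps the lines of the reply that match it, lines (a string "A,B") keeps lines A to B, and quiet returns only ok. Input that does not fit is refused with a message, and nothing moves.
- arm.get_state(): the state, without advancing time (a new reading comes with each control period).
- arm.get_image(name): name is "scene" or "side" or "wrist"; returns the picture (400x640x3 uint8, blue, green, red); there is no depth.
- arm.get_calibration(name): a dict with "intrinsics" (3x3 intrinsics, pixels), "rvec" (rotation vector, rad) and "tvec" (3), from world to camera coordinates, as OpenCV has them. Camera axes: x right, y down, z forward; pixel columns grow to the right and rows downward; lengths in m; the calibration is good to about 2 mm. The wrist camera is an equidistant fisheye: a pixel r from the principal point sees the ray r / f radians off the axis. A picture is of the moment at which its call begins: read the wrist's pose just before it. get_calibration takes no time and is no camera call; for the wrist camera it gives the pose at the moment of the call.
- arm.finish_job(): hands the job in; it is judged then, once.
The state is a dict: "clock": time; "qpos": joint angles; "joint_vel": joint speeds; "effort": joint torques, N m; "tcp_pos": TCP position; "eef_rot": TCP orientation; "contact_force": force on the tool from outside, world axes, zero at the start; "ft_torque": the same for the moment, N m; "grip_width": finger opening in m; "gripper_force": force on a finger pad.
Only numpy, scipy, OpenCV 4.12 (cv2) and the standard library are available. Lean on these libraries where they do the work, as an engineer would, in place of code of your own. Each camera call takes 0.05 s, during which the arm holds its last target. There are 200 camera calls.

## Working session

There is one attempt and no reset: what is moved stays moved. The work goes in short steps, Python scripts to look and compute and a tool call to move; the robot and the scene stay as the last step left them, time stands still between calls to the robot, and variables do not carry over. Pictures are saved under pics/ and viewed, at most 10 in all, crops included, and the job is handed in when it is done.

```bash
mkdir -p pics; ls
```

Create h.py:
```python
import numpy as np, cv2
from cell import arm
def ray(cal,u,v,fish=False):
    K=np.array(cal["intrinsics"]);R=cv2.Rodrigues(np.array(cal["rvec"],float))[0];t=np.array(cal["tvec"],float).ravel()
    x=(u-K[0,2])/K[0,0];y=(v-K[1,2])/K[1,1]
    if fish:
        th=np.hypot(x,y);s=np.sin(th)/th if th>1e-9 else 1;d=np.array([x*s,y*s,np.cos(th)])
    else: d=np.array([x,y,1])
    return -R.T@t, R.T@(d/np.linalg.norm(d))
def onz(cal,u,v,z,fish=False):
    o,d=ray(cal,u,v,fish);return o+d*(z-o[2])/d[2]
def cross(*rs):
    A=np.zeros((3,3));b=np.zeros(3)
    for o,d in rs:
        P=np.eye(3)-np.outer(d,d);A+=P;b+=P@o
    p=np.linalg.solve(A,b);return p,[np.linalg.norm((np.eye(3)-np.outer(d,d))@(p-o)) for o,d in rs]
def proj(cal,p,fish=False):
    R=cv2.Rodrigues(np.array(cal["rvec"],float))[0];c=R@np.array(p)+np.array(cal["tvec"],float).ravel();K=np.array(cal["intrinsics"])
    if fish:
        r=np.hypot(c[0],c[1]);th=np.arctan2(r,c[2]);x,y=c[:2]/r*th
    else: x,y=c[:2]/c[2]
    return np.array([K[0,0]*x+K[0,2],K[1,1]*y+K[1,2]])
```

Run:
```python
from h import *
import pickle
D={}
for n in("scene","side","wrist"):
    c=arm.get_calibration(n);i=arm.get_image(n);cv2.imwrite(f"pics/{n}0.png",i);D[n]=c
    print(n,c)
pickle.dump(D,open("cal0.pkl","wb"))
print(arm.get_state())
```

```text
pics
scene {'intrinsics': array([[502.90551133,   0.        , 320.92572427],
       [  0.        , 502.90551133, 192.5341775 ],
       [  0.        ,   0.        ,   1.        ]]), 'rvec': array([ 1.26948014, -2.05515843,  1.07033443]), 'tvec': array([0.17023155, 0.37603577, 0.91038836])}
side {'intrinsics': array([[402.67737643,   0.        , 321.06934164],
       [  0.        , 402.67737643, 190.98163022],
       [  0.        ,   0.        ,   1.        ]]), 'rvec': array([ 2.23236253, -0.21620486,  0.11481757]), 'tvec': array([-0.5480017 ,  0.07949095,  1.09334037])}
wrist {'intrinsics': array([[309.70691629,   0.        , 321.08981321],
       [  0.        , 309.70691629, 198.34127017],
       [  0.        ,   0.        ,   1.        ]]), 'rvec': array([-1.79820702, -2.32269343, -0.35467897]), 'tvec': array([ 0.54868053, -0.03893485,  0.37993493])}
{'clock': 0.15, 'qpos': array([-1.03239430e+00,  2.55589161e-01,  1.07303547e-01, -3.32913759e-04,
       -1.42392023e+00, -2.84567147e-01]), 'joint_vel': array([-0.00066135, -0.00220795,  0.00428413,  0.00033876, -0.00080498,
       -0.00017326]), 'effort': array([-1.20136399e-03, -3.86944878e+01,  2.38078290e+01,  5.36663175e+00,
       -4.63934499e-03, -6.36045030e-06]), 'tcp_pos': array([ 0.13804149, -0.53200497,  0.23061904]), 'eef_rot': array([-1.30979166e-04, -1.26552667e-01,  9.91959626e-01,  7.11786417e-04]), 'contact_force': array([-0.76147149, -0.33640737, -0.52366177]), 'ft_torque': array([-0.04080008, -0.04361988, -0.07691824]), 'gripper_force': 0.0, 'grip_width': 0.08529692395523852}
```

View pics/scene0.png

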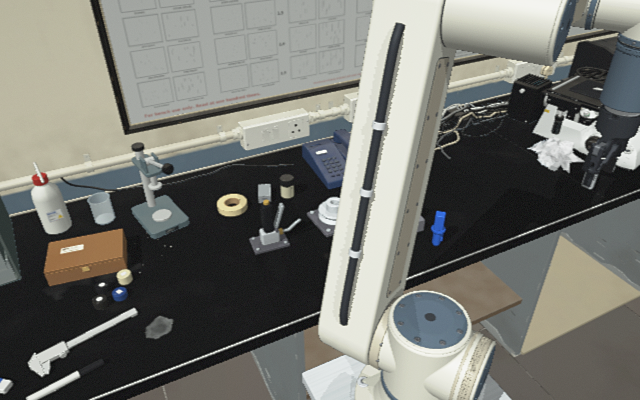

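View pics/side0.png

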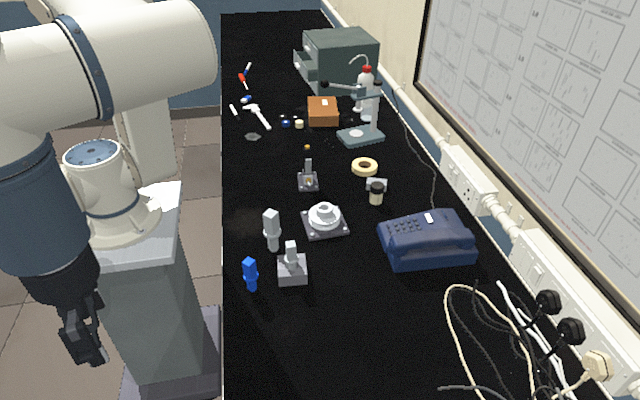

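The side view shows the air gun at (308,180) and the pulley at (325,218). Three things could be the shaft: blue at (250,272), out by colour; tall grey at (271,228); and the smaller grey in the block at (291,262), which fits. The lens case is at (376,192) and the gauge block at (378,185). In the scene view the arm hides the pulley and the shaft.

Run:
```python
from h import *
import pickle
c=pickle.load(open("cal0.pkl","rb"))["side"]
for n,u,v,z in[("gunfoot",308,187,.0),("guntop",307,148,.132),("hub",324,210,.06),("plate",326,226,.01),("shafttop",291,243,.103),("block",292,266,.034),("grey",271,211,.12),("blue",250,258,.09),("lens",377,184,.06),("gauge",377,182,.024)]:
    print(n,onz(c,u,v,z).round(3))
i=cv2.imread("pics/side0.png")[130:300,220:400]
cv2.imwrite("pics/side_c.png",cv2.resize(i,None,fx=4,fy=3.5,interpolation=cv2.INTER_CUBIC))
```

```text
gunfoot [0.529 0.05  0.   ]
guntop [0.529 0.06  0.132]
hub [ 0.54 -0.13  0.06]
plate [ 0.545 -0.138  0.01 ]
shafttop [ 0.436 -0.273  0.103]
block [ 0.435 -0.279  0.034]
grey [ 0.403 -0.177  0.12 ]
blue [ 0.344 -0.288  0.09 ]
lens [ 0.709 -0.049  0.06 ]
gauge [0.729 0.005 0.024]
```

View pics/side_c.png

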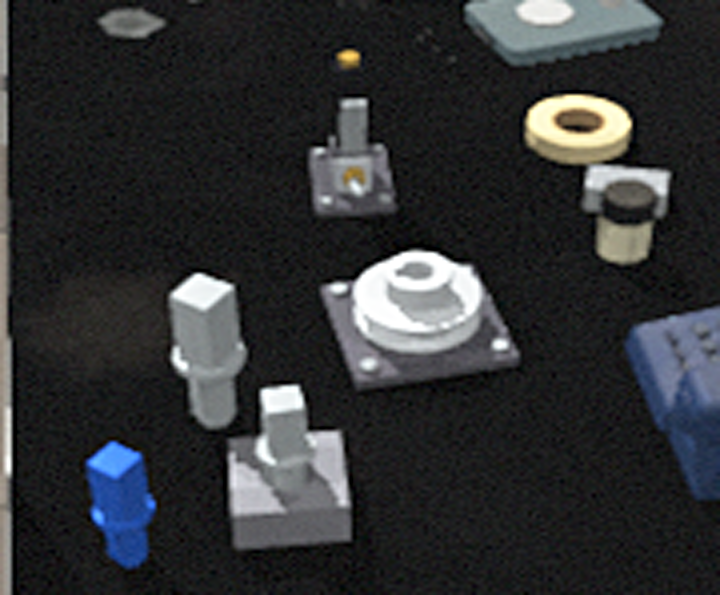

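The crop confirms the choice: the small grey shaft stands in the block, the larger grey one stands free, and there is a blue one. The gun is behind the pulley with its trigger facing the pulley. I'll move over the work to take wrist views.

Call:
jog_arm(
  segments=[-0.035,0.025,-0.0075,0,0,0,0.085,-0.035,0.025,-0.0075,0,0,0,0.085,-0.035,0.025,-0.0075,0,0,0,0.085,-0.035,0.025,-0.0075,0,0,0,0.085,-0.035,0.025,-0.0075,0,0,0,0.085,-0.035,0.025,-0.0075,0,0,0,0.085,-0.035,0.025,-0.0075,0,0,0,0.085,-0.035,0.025,-0.0075,0,0,0,0.085,-0.035,0.025,-0.0075,0,0,0,0.085,-0.035,0.025,-0.0075,0,0,0,0.085,-0.035,0.025,-0.0075,0,0,0,0.085,0,0,0,0,0,0,0.085],
)

```text
clock: 1.35
tcp_pos: [0.4442, -0.1663, 0.3136]
eef_rot: [0.0, -0.129, 0.992, 0.0]
contact_force: [-0.0, 0.1, -0.2]
grip_width: 0.0847
gripper_force: 0.0
```

Create shot.py:
```python
import sys,pickle
from h import *
for n in sys.argv[2:]:
    c=arm.get_calibration(n);i=arm.get_image(n);cv2.imwrite(f"pics/{n}{sys.argv[1]}.png",i);pickle.dump(c,open(f"{n}{sys.argv[1]}.pkl","wb"))
    R=cv2.Rodrigues(c["rvec"])[0];print(n,(-R.T@c["tvec"]).round(3),"fwd",R[2].round(2),"right",R[0].round(2))
print(arm.get_state()["tcp_pos"].round(4),arm.get_state()["eef_rot"].round(4))
```

```bash
python3 shot.py 1 wrist scene
```

```text
wrist [ 0.371 -0.185  0.456] fwd [ 0.29  0.08 -0.95] right [-0.26  0.97  0.  ]
scene [-0.405  0.385  0.829] fwd [ 0.74 -0.36 -0.57] right [-0.44 -0.9  -0.01]
[ 0.4421 -0.1687  0.3134] [-5.000e-04 -1.276e-01  9.918e-01  1.000e-04]
```

View pics/wrist1.png

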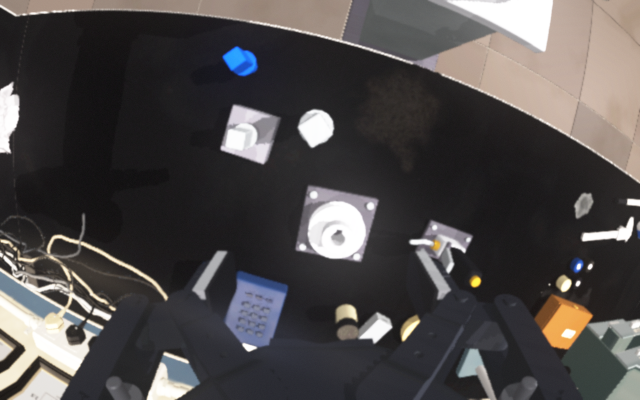

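The wrist view shows the block and shaft at (250,134), the pulley at (338,225), the gun's foot at (447,240) with its brass plug at (475,281), and the lens case at (346,320). Next is a second wrist view, shifted about 10 cm, to triangulate.

Call:
jog_arm(
  segments=[0.02,0.04,0,0,0,0,0.085,0.02,0.04,0,0,0,0,0.085,0.02,0.04,0,0,0,0,0.085,0,0,0,0,0,0,0.085,0,0,0,0,0,0,0.085],
)

```text
clock: 1.95
tcp_pos: [0.3527, -0.0686, 0.3142]
eef_rot: [0.001, -0.127, 0.992, 0.0]
contact_force: [-0.3, -1.0, -0.8]
grip_width: 0.0846
gripper_force: 0.0
```

```bash
python3 shot.py 2 wrist scene
```

Run:
```python
from h import *
a=cv2.imread("pics/wrist1.png")[90:300,210:490];b=cv2.imread("pics/wrist2.png")[90:300,100:380]
cv2.imwrite("pics/w1c.png",cv2.resize(a,None,fx=2.85,fy=2.85,interpolation=cv2.INTER_CUBIC))
b=cv2.imread("pics/wrist2.png");cv2.imwrite("pics/w2.png",b)
```

```text
wrist [ 0.279 -0.087  0.457] fwd [ 0.29  0.08 -0.95] right [-0.25  0.97 -0.  ]
scene [-0.405  0.385  0.829] fwd [ 0.74 -0.36 -0.57] right [-0.44 -0.9  -0.01]
[ 0.3535 -0.0692  0.3137] [-1.000e-04 -1.259e-01  9.920e-01 -1.000e-04]
```

View pics/w1c.png

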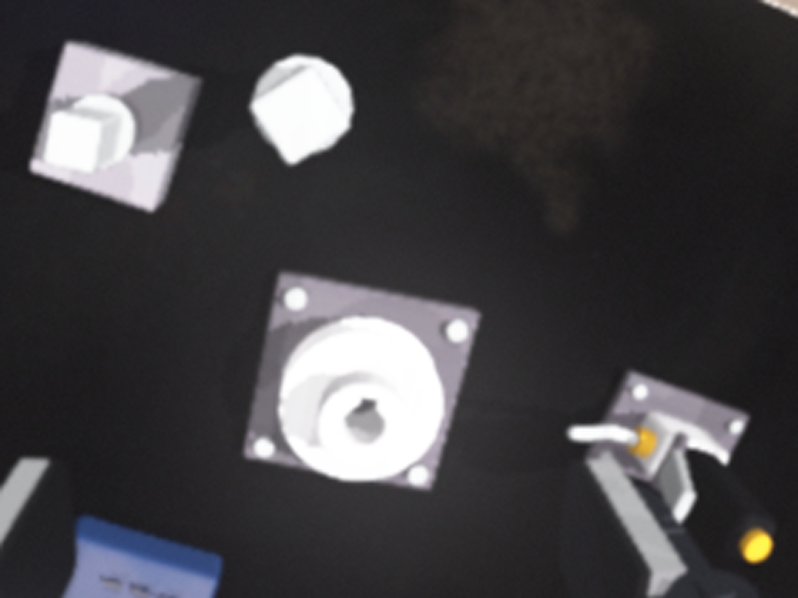

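View pics/wrist2.png

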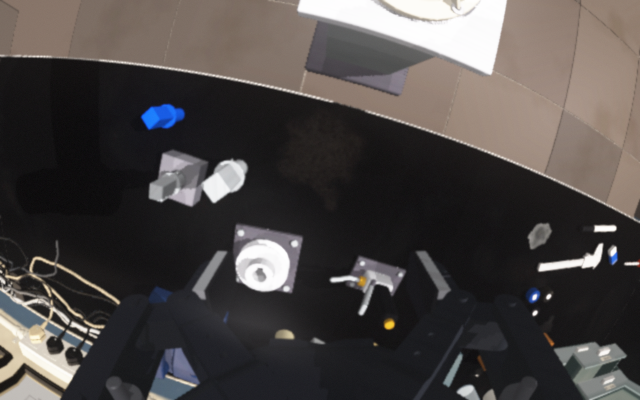

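View 1's crop has the bore at crop (365,418), the plug at (757,545), the trigger lever at (680,490), and the shaft-head top at (78,138). View 2 shows all of it unobstructed: plug (389,324), bore (261,273), head top (160,187). Next I'll triangulate.

Run:
```python
from h import *
import pickle
C={k:pickle.load(open(f"wrist{k}.pkl","rb")) for k in(1,2)}
I={k:cv2.imread(f"pics/wrist{k}.png") for k in(1,2)}
roi={1:(440,500,220,300),2:(375,400,300,340)}
pl={}
for k in I:
    x0,x1,y0,y1=roi[k];h=cv2.cvtColor(I[k],cv2.COLOR_BGR2HSV)[y0:y1,x0:x1]
    m=cv2.inRange(h,(15,120,90),(40,255,255));n,_,s,c=cv2.connectedComponentsWithStats(m)
    for j in range(1,n):
        if s[j,4]>8: print(k,c[j]+[x0,y0],s[j,4]);
f=lambda u,v:(u/2.85+210,v/2.85+90)
tri=lambda n,a,b:print(n,*[np.round(x,4) for x in cross(ray(C[1],*a,True),ray(C[2],*b,True))])
tri("plug",f(757,545),(389,324))
tri("bore",f(365,418),(261,273))
tri("head",f(76,140),(159,188))
for q in[(282,272),(480,314),(432,489),(247,458)]: print("plate",onz(C[1],*f(*q),.01,True).round(4))
for q in[(630,372),(748,414)]: print("foot",onz(C[1],*f(*q),.008,True).round(4))
for q in[(68,42),(201,79),(156,212),(32,172)]: print("block",onz(C[1],*f(*q),.034,True).round(4))
for q in[(360,258),(405,269)]: print("foot2",onz(C[2],*q,.008,True).round(4))
print("nozz tip",onz(C[1],*f(572,432),.052,True).round(4))
```

```text
1 [474.93859649 281.04385965] 114
2 [388.96 323.93] 100
plug [0.529  0.0742 0.1317] [0.0001 0.0001]
bore [ 0.5425 -0.1145  0.0501] [0.0002 0.0002]
head [ 0.4343 -0.2762  0.0848] [0.0014 0.0014]
plate [ 0.4902 -0.1721  0.01  ]
plate [ 0.4856 -0.0639  0.01  ]
plate [ 0.5936 -0.0571  0.01  ]
plate [ 0.6007 -0.165   0.01  ]
foot [0.4966 0.0331 0.008 ]
foot [0.5036 0.121  0.008 ]
block [ 0.3979 -0.3021  0.034 ]
block [ 0.4011 -0.2339  0.034 ]
block [ 0.4698 -0.2405  0.034 ]
block [ 0.465  -0.3068  0.034 ]
foot2 [0.4984 0.036  0.008 ]
foot2 [0.5015 0.1191 0.008 ]
nozz tip [ 0.5235 -0.0071  0.052 ]
```

Call:
jog_arm(
  segments=[0,0,0,0,0,0.105,0.085,0,0,0,0,0,0.105,0.085,0,0,0,0,0,0.105,0.085,-0.0333,0.0298,0.022,0,0,0,0.085,-0.0333,0.0298,0.022,0,0,0,0.085,-0.0333,0.0298,0.022,0,0,0,0.085,-0.0333,0.0298,0.022,0,0,0,0.085,-0.0333,0.0298,0.022,0,0,0,0.085,0,0,0,0,0,0,0.085,0,0,0,0,0,0,0.085,0,0,0,0,0,0,0.085],
  grip_force=25,
)

```text
clock: 3.15
tcp_pos: [0.5292, 0.0688, 0.2041]
eef_rot: [0.0, 0.031, 1.0, -0.0]
contact_force: [0.3, 0.8, 0.6]
grip_width: 0.0852
gripper_force: 0.0
```

```bash
python3 shot.py 3 wrist scene side
```

Run:
```python
from h import *
b=cv2.imread("pics/wrist3.png");cv2.imwrite("pics/w3.png",b)
```

```bash
python3 -c "
from h import *
R=cv2.Rodrigues(np.zeros(3))[0]
from scipy.spatial.transform import Rotation as r
q=arm.get_state()['eef_rot'];print(r.from_quat([*q[1:],q[0]]).as_matrix().round(3))"
```

```text
wrist [0.453 0.074 0.347] fwd [ 0.3  -0.02 -0.95] right [ 0.06  1.   -0.  ]
scene [-0.405  0.385  0.829] fwd [ 0.74 -0.36 -0.57] right [-0.44 -0.9  -0.01]
side [ 0.374 -0.898  0.745] fwd [ 0.16  0.77 -0.62] right [ 0.98 -0.2   0.01]
[0.5289 0.0693 0.2051] [1.100e-03 3.120e-02 9.995e-01 4.000e-04]
[[-0.998  0.062  0.002]
 [ 0.062  0.998  0.001]
 [-0.002  0.001 -1.   ]]
```

View pics/wrist3.png

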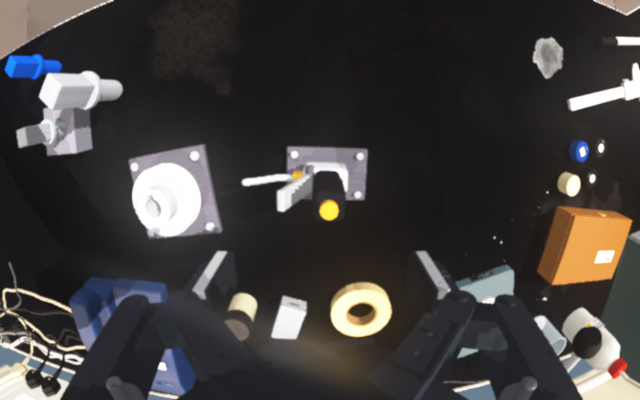

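The gun sits square to the image, with its plug at (329,210). I'll check that and descend.

Run:
```python
from h import *
import pickle
C={k:pickle.load(open(f"wrist{k}.pkl","rb")) for k in(1,2,3)}
print(cross(ray(C[1],474.94,281.04,True),ray(C[2],388.96,323.9,True),ray(C[3],329,210,True)))
for q in[(288,147),(367,149),(366,199)]:print(onz(C[3],*q,.008,True))
```

```text
(array([0.53029523, 0.07501157, 0.12941031]), [np.float64(0.00023106571567940953), np.float64(0.00021828310307006021), np.float64(3.121952670949126e-05)])
[0.49707484 0.03462992 0.008     ]
[0.50463814 0.12174061 0.008     ]
[0.56267751 0.1190398  0.008     ]
```

Call:
jog_arm(
  segments=[0,0,0.03,0,0,0,0.085,0,0,0.03,0,0,0,0.085,0,0,0.03,0,0,0,0.085,0,0,0.03,0,0,0,0.085,0,0,0.006,0,0,0,0.085,0,0,0,0,0,0,0.085,0,0,0,0,0,0,0.085],
)

```text
clock: 4.0
tcp_pos: [0.53, 0.0702, 0.0798]
eef_rot: [0.002, 0.03, 1.0, 0.0]
contact_force: [0.3, 0.2, 0.1]
grip_width: 0.0847
gripper_force: 0.0
```

Call:
jog_arm(
  segments=[0,0,0,0,0,0,0.03,0,0,0,0,0,0,0.03,0,0,0,0,0,0,0.03,0,0,0,0,0,0,0.03,0,0,0,0,0,0,0.03,0,0,0,0,0,0,0.03,0,0,0,0,0,0,0.03,0,0,0,0,0,0,0.03],
  grip_force=30,
)

```text
clock: 4.8
tcp_pos: [0.5296, 0.0695, 0.0795]
eef_rot: [0.001, 0.031, 1.0, -0.0]
contact_force: [-1.7, -4.5, 5.8]
grip_width: 0.0358
gripper_force: 30.4
```

Call:
jog_arm(
  segments=[0,0,0,0,0,0,0.03,0,0,0,0,0,0,0.03,0,0,0,0,0,0,0.085,0,0,0,0,0,0,0.085,0,0,0,0,0,0,0.085,0,0,0,0,0,0,0.085,0,0,0,0,0,0,0.085,0,0,0,0,0,0,0.085,0,0,-0.03,0,0,0,0.085,0,0,-0.04,0,0,0,0.085,0,0,-0.04,0,0,0,0.085,0,0,-0.04,0,0,0,0.085],
)

```text
clock: 6.0
tcp_pos: [0.5287, 0.0703, 0.2296]
eef_rot: [0.0, 0.03, 1.0, 0.0]
contact_force: [1.5, 1.2, -0.9]
grip_width: 0.085
gripper_force: 0.0
```

```bash
python3 shot.py 4 wrist
```

```text
wrist [0.453 0.075 0.372] fwd [ 0.3  -0.02 -0.95] right [0.06 1.   0.  ]
[0.532  0.0702 0.2373] [0.0063 0.0302 0.9995 0.001 ]
```

Call:
jog_arm(
  segments=[0.0067,-0.043,-0.003,0,0,0,0.085,0.0067,-0.043,-0.003,0,0,0,0.085,0.0067,-0.043,-0.003,0,0,0,0.085,0.0067,-0.043,-0.003,0,0,0,0.085,0.0067,-0.043,-0.003,0,0,0,0.085,0.0067,-0.043,-0.003,0,0,0,0.085,0.0067,-0.043,-0.003,0,0,0,0.085,0.0067,-0.043,-0.003,0,0,0,0.085,0,0,0,0,0,0,0.085,0,0,0,0,0,0,0.085,0,0,0,0,0,0,0.085],
)

```text
clock: 7.15
tcp_pos: [0.4545, -0.2693, 0.2516]
eef_rot: [0.0, 0.03, 1.0, 0.0]
contact_force: [-0.1, 0.1, -0.5]
grip_width: 0.0848
gripper_force: 0.0
```

```bash
python3 shot.py 5 wrist scene side
```

Run:
```python
from h import *
import pickle
c=pickle.load(open("wrist5.pkl","rb"))
a=cv2.imread("pics/wrist5.png")
t=[]
for p in[(.434,-.275,.07),(.5425,-.1145,.06)]:
    u,v=proj(c,p,True).astype(int);print(u,v);t.append(cv2.resize(a[max(0,v-55):max(0,v-55)+110,u-60:u+60],(400,367),interpolation=cv2.INTER_CUBIC))
k=pickle.load(open("side5.pkl","rb"));s=cv2.imread("pics/side5.png");u,v=proj(k,(.434,-.275,.07)).astype(int);print(u,v)
w=cv2.resize(s[v-25:v+25,u-30:u+30],(275,230),interpolation=cv2.INTER_CUBIC)
k=pickle.load(open("scene5.pkl","rb"));s=cv2.imread("pics/scene5.png");u,v=proj(k,(.434,-.275,.07)).astype(int);print(u,v)
w2=cv2.resize(s[v-25:v+25,u-30:u+30],(275,230),interpolation=cv2.INTER_CUBIC)
u,v=proj(k,(.5425,-.1145,.06)).astype(int);print(u,v);w3=cv2.resize(s[v-25:v+25,u-25:u+25],(250,230),interpolation=cv2.INTER_CUBIC)
cv2.imwrite("pics/m5.png",np.vstack([np.hstack(t),np.hstack([w,w2,w3])]))
```

```text
wrist [ 0.379 -0.264  0.394] fwd [ 0.3  -0.02 -0.95] right [0.06 1.   0.  ]
scene [-0.405  0.385  0.829] fwd [ 0.74 -0.36 -0.57] right [-0.44 -0.9  -0.01]
side [ 0.374 -0.898  0.745] fwd [ 0.16  0.77 -0.62] right [ 0.98 -0.2   0.01]
[ 0.4547 -0.269   0.2518] [1.000e-04 2.970e-02 9.996e-01 1.000e-04]
314 157
447 236
290 254
407 203
332 200
```

View pics/m5.png

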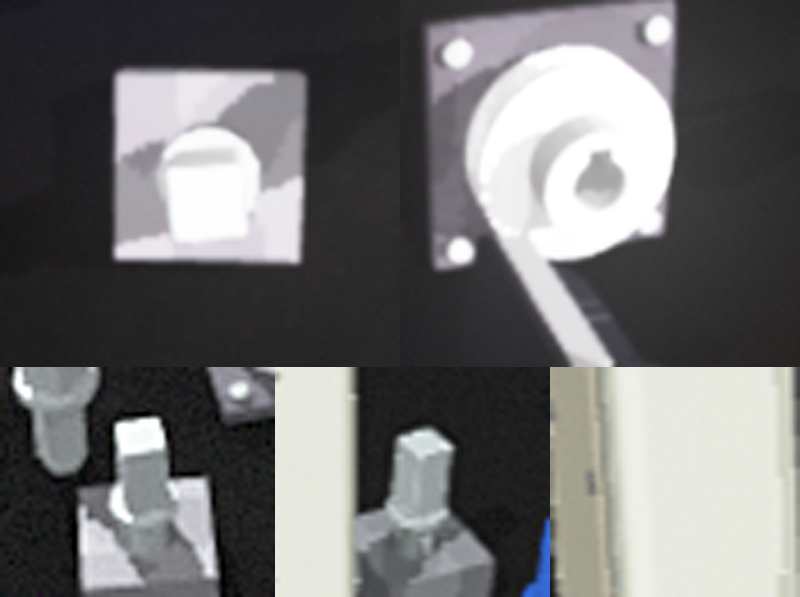

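The keyway notch is at the top of the bore image, towards world -x. The head is nearly aligned with the tool. I'll enlarge the scene crop to find the key below the collar.

Run:
```python
from h import *
s=cv2.imread("pics/scene5.png")[198:243,392:427];s2=cv2.imread("pics/side5.png")[245:275,275:307];w=cv2.imread("pics/wrist5.png")[125:185,283:345]
e=lambda a:cv2.resize(cv2.convertScaleAbs(a,alpha=1.3),None,fx=400/a.shape[1],fy=400/a.shape[1],interpolation=cv2.INTER_CUBIC)[:510]
A=[e(s),e(s2)];h=max(a.shape[0] for a in A)
cv2.imwrite("pics/z5.png",np.hstack([cv2.copyMakeBorder(a,0,h-a.shape[0],0,0,0) for a in A]))
cv2.imwrite("pics/zw5.png",cv2.resize(w,None,fx=9,fy=9,interpolation=cv2.INTER_CUBIC))
```

```text
(no output)
```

View pics/z5.png

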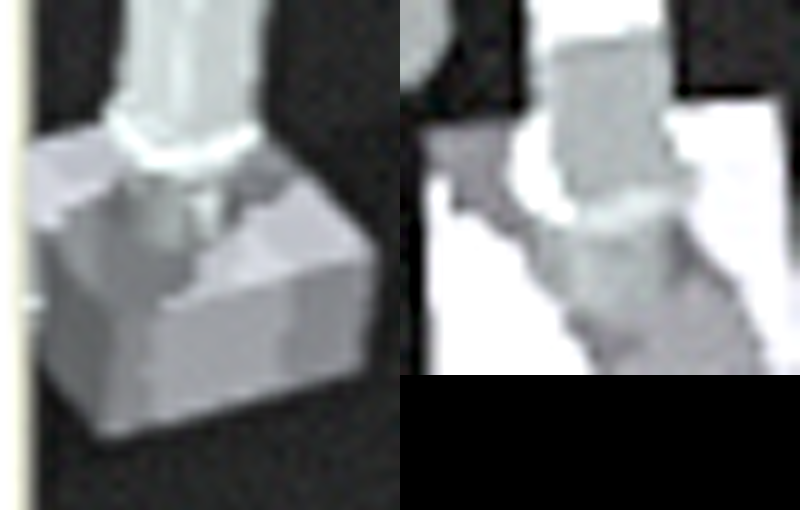

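View pics/zw5.png

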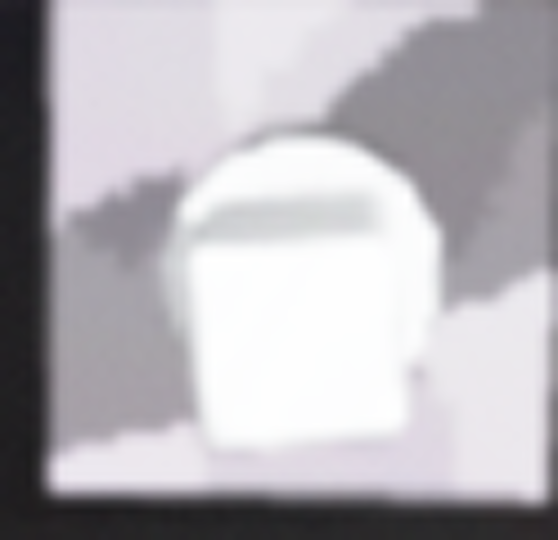

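The scene crop shows the key's lit edge just right of the journal's middle, at crop (205,210). That puts it on the shaft's -x side, so the shaft's yaw is near 0, as is the keyway's. The head-top corners are clear in the wrist crop.

Run:
```python
from h import *
import pickle
C={k:pickle.load(open(f"wrist{k}.pkl","rb")) for k in(1,2,3,5)}
q=np.array([(190,243),(392,235),(408,430),(213,447)])/9+[282.5,124.5]
P=np.array([onz(C[5],*a,.103,True) for a in q]);print(P.round(4),P.mean(0).round(4))
d=[P[1]-P[0],P[2]-P[3]];e=[P[3]-P[0],P[2]-P[1]]
print("len",[np.linalg.norm(x).round(4) for x in d+e],"yaw",[np.degrees(np.arctan2(-x[0],x[1])).round(1) for x in d],[np.degrees(np.arctan2(x[1],x[0])).round(1) for x in e])
m=q.mean(0)
# bore centre in 5: mosaic scale 120/400, origin (447-60,236-55)
b=np.array([600,180.]);b=(b-[400,0])*.3+[387,181]
# scene head-top centre: mosaic2 (425,442) -> crop
k=pickle.load(open("scene5.pkl","rb"));sc=(np.array([425-275,442-367])*[60/275,50/230]+[407-30,203-25])
k2=pickle.load(open("side5.pkl","rb"));sd=(np.array([140,437-367])*[60/275,50/230]+[290-30,254-25])
print("scene/side px",sc,sd)
print("head tri",cross(ray(C[5],*m,True),ray(k,*sc),ray(k2,*sd)))
print("bore px",b,onz(C[5],*b,.06,True), "view1",onz(C[1],365/2.85+210,418/2.85+90,.06,True))
I=cv2.imread("pics/wrist5.png")
```

```text
[[ 0.4216 -0.2835  0.103 ]
 [ 0.4221 -0.2621  0.103 ]
 [ 0.4433 -0.2616  0.103 ]
 [ 0.4439 -0.2826  0.103 ]] [ 0.4327 -0.2725  0.103 ]
len [np.float64(0.0213), np.float64(0.021), np.float64(0.0222), np.float64(0.0212)] yaw [np.float64(-1.3), np.float64(1.6)] [np.float64(2.2), np.float64(1.3)]
scene/side px [409.72727273 194.30434783] [290.54545455 244.2173913 ]
head tri (array([ 0.4331877 , -0.27383718,  0.09943345]), [np.float64(0.0012926080805182312), np.float64(0.002446540309709), np.float64(0.0016935485951018623)])
bore px [447. 235.] [ 0.54019006 -0.11592131  0.06      ] view1 [ 0.53842777 -0.11607009  0.06      ]
```

Call:
jog_arm(
  segments=[0,0,0,0,0,-0.077,0.085,0.011,-0.0018,0.02,0,0,0,0.085,0.011,-0.0018,0.035,0,0,0,0.085,0,0,0.035,0,0,0,0.085,0,0,0.035,0,0,0,0.085,0,0,0.03,0,0,0,0.085,0,0,0.03,0,0,0,0.085,0,0,0,0,0,0,0.085,0,0,0,0,0,0,0.085,0,0,0,0,0,0,0.085],
)

```text
clock: 8.3
tcp_pos: [0.4339, -0.2742, 0.0688]
eef_rot: [0.002, -0.008, 1.0, -0.001]
contact_force: [-0.4, -0.3, 1.1]
grip_width: 0.085
gripper_force: 0.0
```

Call:
jog_arm(
  segments=[0,0,0.001,0,0,0,0.015,0,0,0,0,0,0,0.015,0,0,0,0,0,0,0.015,0,0,0,0,0,0,0.015,0,0,0,0,0,0,0.015,0,0,0,0,0,0,0.015,0,0,0,0,0,0,0.015,0,0,0,0,0,0,0.015,0,0,0,0,0,0,0.015,0,0,0,0,0,0,0.015],
  grip_force=60,
)

```text
clock: 9.3
tcp_pos: [0.4326, -0.2741, 0.0661]
eef_rot: [0.0, -0.008, 1.0, -0.0]
contact_force: [-0.8, 1.0, 4.7]
grip_width: 0.0213
gripper_force: 59.2
```

Call:
jog_arm(
  segments=[0,0,-0.02,0,0,0,0.015,0,0,-0.03,0,0,0,0.015,0,0,-0.03,0,0,0,0.015,0,0,0,0,0,0,0.015],
)

```text
clock: 9.7
tcp_pos: [0.4343, -0.2749, 0.1492]
eef_rot: [0.003, -0.008, 1.0, -0.001]
contact_force: [1.0, -0.9, -1.1]
grip_width: 0.0214
gripper_force: 59.1
```

Call:
jog_arm(
  segments=[-0.0125,0.035,-0.017,0,0,0,0.015,-0.0125,0.035,-0.017,0,0,0,0.015,-0.0125,0.035,-0.017,0,0,0,0.015,0,0,0,0,0,0,0.015,0,0,0,0,0,0,0.015,0,0,0,0,0,0,0.015],
)

```text
clock: 10.3
tcp_pos: [0.4672, -0.1685, 0.1953]
eef_rot: [-0.001, -0.008, 1.0, 0.0]
contact_force: [-0.4, 0.1, -1.6]
grip_width: 0.021
gripper_force: 59.6
```

```bash
python3 shot.py 6 wrist
```

Run:
```python
from h import *
import pickle
c=pickle.load(open("wrist6.pkl","rb"));a=cv2.imread("pics/wrist6.png")
u,v=proj(c,(.541,-.115,.06),True).astype(int);print(u,v)
w=cv2.resize(a[v-40:v+50,u-70:u+50],None,fx=6.5,fy=6.5,interpolation=cv2.INTER_CUBIC);cv2.imwrite("pics/p6.png",w)
```

```text
wrist [ 0.392 -0.169  0.338] fwd [ 0.29  0.01 -0.96] right [-0.01  1.    0.  ]
[ 0.4672 -0.1688  0.1954] [-1.3e-03 -7.4e-03  1.0e+00  2.0e-04]
371 258
```

View pics/p6.png

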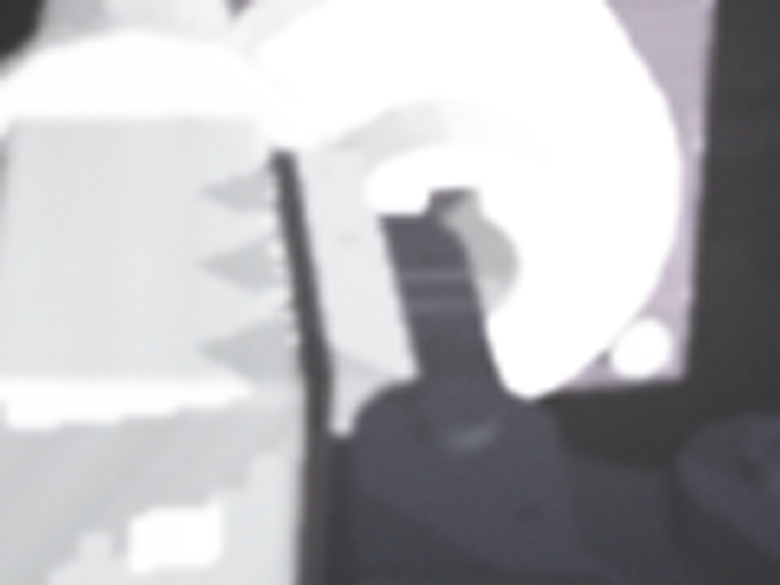

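The shaft is in the grip and part of the hub is hidden. That was picture number 11, one over the limit of 10, so I'll view no more and measure numerically: bolt blobs and the bore contour in the stored views.

Run:
```python
from h import *
import pickle
C={k:pickle.load(open(f"wrist{k}.pkl","rb")) for k in(1,2,3,4,5)}
f=lambda u,v:(u/2.85+210-.3,v/2.85+90-.3)
g=lambda u,v:((u-400)*.3+387-.3,v*.3+181-.3)
for z in(.012,.016):
    B1=np.array([onz(C[1],*f(*q),z,True) for q in[(296,298),(456,330),(418,474),(263,447)]])
    B5=np.array([onz(C[5],*g(*q),z,True) for q in[(456,52),(657,30),(460,250)]])
    B3=np.array([onz(C[3],*q,z,True) for q in[(136,162),(195,156),(210,227)]])
    print(z,"v1",B1.mean(0).round(4),"diag",((B1[0]+B1[2])/2).round(4),((B1[1]+B1[3])/2).round(4),"v5",((B5[1]+B5[2])/2).round(4),"v3",((B3[0]+B3[2])/2).round(4))
    for B in(B1,B5,B3): d=B[1]-B[0];print("   yaw",np.degrees(np.arctan2(-d[0],d[1])).round(1))
    d=B1[2]-B1[3];print("   yaw",np.degrees(np.arctan2(-d[0],d[1])).round(1));d=B5[2]-B5[0];print("   yaw",np.degrees(np.arctan2(d[1],d[0])).round(1))
for k in C:
    a=cv2.imread(f"pics/wrist{k}.png",0);u,v=proj(C[k],(.541,-.115,.06),True).astype(int)
    r=a[v-14:v+15,u-14:u+15]
    if r.size<800: continue
    m=(cv2.GaussianBlur(cv2.resize(r,None,fx=4,fy=4,interpolation=cv2.INTER_CUBIC),(0,0),1.5)<215).astype(np.uint8)
    n,l,s,c=cv2.connectedComponentsWithStats(m)
    for j in range(1,n):
        if 300<s[j,4]<4000 and s[j,0]>0 and s[j,1]>0 and s[j,0]+s[j,2]<116 and s[j,1]+s[j,3]<116:
            ct=max(cv2.findContours((l==j).astype(np.uint8),cv2.RETR_EXTERNAL,cv2.CHAIN_APPROX_NONE)[0],key=len)[:,0]
            P=np.array([onz(C[k],(x+.5)/4-.5+u-14,(y+.5)/4-.5+v-14,.06,True)[:2] for x,y in ct],np.float32)
            lo,hi=P.min(0),P.max(0);print(k,"box",lo.round(4),hi.round(4),"mid y",((lo+hi)/2).round(4),"hix-11.25",(hi[0]-.01125).round(4))
```

```text
0.012 v1 [ 0.5432 -0.1162  0.012 ] diag [ 0.5429 -0.1157  0.012 ] [ 0.5434 -0.1167  0.012 ] v5 [ 0.5437 -0.1157  0.012 ] v3 [ 0.5405 -0.1152  0.012 ]
   yaw 3.0
   yaw 2.8
   yaw -1.0
   yaw 3.5
   yaw 3.2
0.016 v1 [ 0.5416 -0.1168  0.016 ] diag [ 0.5414 -0.1163  0.016 ] [ 0.5418 -0.1174  0.016 ] v5 [ 0.5419 -0.1172  0.016 ] v3 [ 0.5394 -0.1129  0.016 ]
   yaw 3.0
   yaw 2.8
   yaw -1.0
   yaw 3.5
   yaw 3.2
1 box [ 0.5272 -0.1263] [ 0.5501 -0.1063] mid y [ 0.5386 -0.1163] hix-11.25 0.5388
2 box [ 0.5261 -0.1245] [ 0.5517 -0.1051] mid y [ 0.5389 -0.1148] hix-11.25 0.5405
3 box [ 0.5275 -0.1186] [ 0.5487 -0.1056] mid y [ 0.5381 -0.1121] hix-11.25 0.5374
4 box [ 0.5271 -0.1194] [ 0.5496 -0.1054] mid y [ 0.5383 -0.1124] hix-11.25 0.5384
5 box [ 0.5277 -0.1267] [ 0.55   -0.1064] mid y [ 0.5388 -0.1165] hix-11.25 0.5388
```

Call:
jog_arm(
  segments=[0,0,0,0,0,-0.04,0.015,-0.0256,0.0163,0,0,0,0,0.015,-0.0256,0.0163,0,0,0,0,0.015,-0.0256,0.0162,0,0,0,0,0.015,0,0,0.03,0,0,0,0.015,0,0,0.03,0,0,0,0.015,0,0,0,0,0,0,0.015,0,0,0,0,0,0,0.015,0,0,0,0,0,0,0.015,0,0,0,0,0,0,0.015],
)

```text
clock: 11.35
tcp_pos: [0.543, -0.1157, 0.1385]
eef_rot: [0.002, -0.028, 1.0, -0.0]
contact_force: [0.2, -0.2, -1.0]
grip_width: 0.021
gripper_force: 59.4
```

```bash
python3 shot.py 7 wrist scene side
```

```text
wrist [ 0.467 -0.119  0.281] fwd [ 0.3   0.02 -0.95] right [-0.06  1.   -0.  ]
scene [-0.405  0.385  0.829] fwd [ 0.74 -0.36 -0.57] right [-0.44 -0.9  -0.01]
side [ 0.374 -0.898  0.745] fwd [ 0.16  0.77 -0.62] right [ 0.98 -0.2   0.01]
[ 0.5426 -0.1154  0.1377] [ 9.000e-04 -2.780e-02  9.996e-01 -0.000e+00]
```

Call:
jog_arm(
  segments=[0.0014,0,0.01,0,0,0,0.015,0,0,0.008,0,0,0,0.015,0,0,0.004,0,0,0,0.015,0,0,0.003,0,0,0,0.015,0,0,0,0,0,0,0.015,0,0,0,0,0,0,0.015],
)

```text
clock: 12.1
tcp_pos: [0.5408, -0.1158, 0.1116]
eef_rot: [-0.0, -0.028, 1.0, -0.0]
contact_force: [1.1, -2.5, -3.3]
grip_width: 0.0214
gripper_force: 59.3
```

Call:
jog_arm(
  segments=[0,0,0.002,0,0,0,0.015,0,0,0.001,0,0,0,0.015,0,0,0,0,0,0,0.015,0,0,0,0,0,0,0.015],
)

```text
clock: 12.5
tcp_pos: [0.5411, -0.1158, 0.1091]
eef_rot: [0.0, -0.028, 1.0, -0.0]
contact_force: [1.1, -4.3, 0.4]
grip_width: 0.0216
gripper_force: 59.7
```

The foot is in the bore, with a slight side force in -y. I'll ease over that way and go on down to the key.

Call:
jog_arm(
  segments=[0,-0.0006,0.001,0,0,0,0.015,0,0,0.002,0,0,0,0.015,0,0,0.002,0,0,0,0.015,0,0,0,0,0,0,0.015,0,0,0,0,0,0,0.015],
)

```text
clock: 13.0
tcp_pos: [0.5409, -0.116, 0.1035]
eef_rot: [-0.0, -0.028, 1.0, 0.0]
contact_force: [2.6, -3.3, -2.7]
grip_width: 0.0216
gripper_force: 59.5
```

Call:
jog_arm(
  segments=[0,0,0.002,0,0,0,0.015,0,0,0.002,0,0,0,0.015,0,0,0,0,0,0,0.015,0,0,0,0,0,0,0.015],
)

```text
clock: 13.4
tcp_pos: [0.5408, -0.116, 0.0995]
eef_rot: [-0.0, -0.028, 1.0, 0.0]
contact_force: [1.8, -3.5, -2.7]
grip_width: 0.0212
gripper_force: 59.5
```

Call:
jog_arm(
  segments=[-0.0003,-0.0006,0.002,0,0,0,0.015,0,0,0.003,0,0,0,0.015,0,0,0.003,0,0,0,0.015,0,0,0.003,0,0,0,0.015,0,0,0,0,0,0,0.015,0,0,0,0,0,0,0.015],
)

```text
clock: 14.0
tcp_pos: [0.5407, -0.1164, 0.0883]
eef_rot: [-0.001, -0.028, 1.0, 0.0]
contact_force: [-0.1, -1.0, -2.1]
grip_width: 0.0214
gripper_force: 59.5
```

Call:
jog_arm(
  segments=[0,0,0.002,0,0,0,0.015,0,0,0.002,0,0,0,0.015,0,0,0.002,0,0,0,0.015,0,0,0.002,0,0,0,0.015,0,0,0,0,0,0,0.015,0,0,0,0,0,0,0.015],
)

```text
clock: 14.6
tcp_pos: [0.541, -0.1165, 0.0813]
eef_rot: [0.0, -0.028, 1.0, 0.0]
contact_force: [-2.0, 1.4, 4.5]
grip_width: 0.0215
gripper_force: 60.4
```

The seat is touched and the key is in, with the foot about 23 mm up. I'll press on to the collar with a firmer grip.

Call:
jog_arm(
  segments=[0,0,0.002,0,0,0,0.015,0,0,0.002,0,0,0,0.015,0,0,0.002,0,0,0,0.015,0,0,0.001,0,0,0,0.015,0,0,0,0,0,0,0.015,0,0,0,0,0,0,0.015],
  grip_force=90,
)

```text
clock: 15.2
tcp_pos: [0.5411, -0.1165, 0.0746]
eef_rot: [0.0, -0.028, 1.0, 0.0]
contact_force: [-3.3, 1.7, 7.8]
grip_width: 0.0208
gripper_force: 88.3
```

Call:
jog_arm(
  segments=[0,0,0.001,0,0,0,0.015,0,0,0.001,0,0,0,0.015,0,0,0,0,0,0,0.015,0,0,0,0,0,0,0.015],
)

```text
clock: 15.6
tcp_pos: [0.5411, -0.1165, 0.0733]
eef_rot: [0.0, -0.028, 1.0, -0.0]
contact_force: [-5.1, 3.1, 12.3]
grip_width: 0.0215
gripper_force: 89.1
```

Call:
jog_arm(
  segments=[0,0,0.001,0,0,0,0.015,0,0,0,0,0,0,0.015,0,0,0,0,0,0,0.015],
)

```text
clock: 15.9
tcp_pos: [0.5411, -0.1165, 0.0732]
eef_rot: [0.001, -0.028, 1.0, -0.0]
contact_force: [-7.7, 3.4, 18.0]
grip_width: 0.0206
gripper_force: 90.0
```

Call:
jog_arm(
  segments=[0.0002,-0.0002,0.0003,0,0,0,0.015,0,0,0,0,0,0,0.015,0,0,0,0,0,0,0.015,0,0,0,0,0,0,0.015,0,0,0,0,0,0,0.015],
)

```text
clock: 16.4
tcp_pos: [0.5412, -0.1165, 0.0732]
eef_rot: [0.001, -0.028, 1.0, -0.0]
contact_force: [-7.8, 5.5, 18.9]
grip_width: 0.0208
gripper_force: 90.1
```

```bash
python3 -c "
from cell import arm
print(arm.finish_job())"
```

```text
the job is handed in; nothing more can be done
None
```

Handed in at 16.4 s with the shaft held down in the hub, its collar on the face judging by the height and force (about 19 N down, 90 N grip); no verdict came back, I didn't re-check that the trigger sprang back, and I viewed 11 pictures, one over the limit of 10.

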